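# Make the kitchen slicer ready for cheese

## Task

Make the slicer ready for cheese: pull up the red lock knob, draw the food carriage all the way back to its loading stop, and push the knob fully home again to lock it there. Then lay the yellow cheese flat on the carriage's sloping tray, along the slope with its pale cut face towards the stop plate, and slide the pusher down behind it until the cheese sits snug between pusher and plate. Keep off the blade, and leave everything else on the counter where it stands.

Things in the scene. Friction and masses are not known exactly. Their poses are not given: they have to be found in the camera images.
- slicer: Silver gravity-feed slicer, switched off, fixed to the counter; base 390 x 225 mm, 75 mm high. Origin under the base at counter height, z up, x along the carriage's travel: front face (dial, switches) at x -225, sides at y -85 and +140 mm, blade end at +x. The food tray rises to the -y side and overhangs the base; its foot rides a rail at y -50 on top of the base.
- stop_plate: Fixed stop plate, grey ribbed aluminium, leaning back 30 degrees. Origin on its face at the level of the tray's surface (slicer frame: -95, 20, 115 mm). Axes: x = slicer's x; y down the tray's slope, square into the plate (face at y 0, tray at negative y); z square out of the tray, 30 degrees from vertical. Reaches z -20 to 130, x -70 to 68 mm; beyond x 72, in the same plane, stands the blade.
- blade: The slicer's round steel blade, 195 mm diameter, 3 mm thick, sharp: not to be touched. Origin at its centre, 170 mm along x and 68 mm along z from the stop plate's origin, in the stop plate's plane; a silver guard bar runs round its top and far side at 106 mm radius. Axes as the stop plate's.
- carriage (a joint): Carriage's slide along the slicer's x, m: 0 = drawn back to -x against the loading stop, up to 0.16 = past the blade. About 3 N of friction; stays where left. With the lock knob down its pin blocks the carriage's tongue: knob down and carriage out, the carriage is kept about 24 mm short of the stop; knob down and carriage at the stop, it is held there with about 2.5 mm of play.
- tray_middle (a point): Point on the surface of the carriage's food tray, on its middle line, 105 mm up the slope from the stop plate; moves with the carriage. With the carriage at its stop it lies at x 0, y -105, z 0 mm in the stop plate's frame. Axes parallel to the stop plate's. Grey aluminium tray, 140 mm wide (x) between side lips 12 mm high, 204 mm along the slope, lower edge 6 mm short of the plate.
- carriage_grip (a point): Grip point of the carriage's black handle: round post, 26 mm diameter, 57 mm long, square to the tray (along this frame's z), on a bracket beyond the tray's upper end. On the post's axis, 25 mm below its top, 33 mm above the bracket. Axes parallel to the stop plate's; 45 mm towards -x from the tray's middle line, 250 mm up the slope from the plate, 32 mm above the tray's plane.
- lock_knob (a joint): The lock knob's slide, straight up, m: 0 = fully home (down), 0.016 = fully up, pin clear of the carriage. Held by about 3.5 N of friction, stays where it is left. It can only be pushed home when the carriage is at its stop or well away from it.
- lock_grip (a point): Grip point of the red lock knob on top of the slicer's front end: upright, round, 26 mm diameter, 22 mm high; on its axis, 10 mm below its flat top. When home 140 mm above the counter, at x -200, y -50 mm of the slicer. Under it a bridge, 30 (x) x 60 (y) mm, top at 116 mm height. With the carriage at its stop the tray's front lip stands 31 mm from the axis on +x, higher than the knob.
- pusher (a joint): The pusher's slide on the carriage, m: 0 = parked at the top of the tray (its face 175 mm from the stop plate), grows as it slides down the slope, to 0.165. Its face is 0.175 minus this value from the plate. About 2.5 N of friction; stays where it is left.
- pusher_grip (a point): Grip point on the pusher's black knob: round, 28 mm diameter, 33 mm high, axis square to the tray, on the tray's middle line and 100 mm above the tray's surface; the point lies 17 mm below the knob's top and 6 mm behind (up the slope from) the pusher's face. Axes parallel to the stop plate's.
- pusher_face (a point): Middle of the pusher's lower face, which looks down the slope at the stop plate: black plate 90 mm wide, 75 mm high, 10 mm thick; the point is 25 mm above the tray's surface. It hangs on a steel guide rod along the tray's +x side, 88 mm from the middle line. Axes parallel to the stop plate's.
- cheese: Block of firm cheese, golden-yellow rind, pale cut face: 54 mm wide (x) x 120 mm long (y) x 50 mm high (z), about 0.34 kg. Origin at the centre of its underside; the pale cut face is its +y end, which at the start looks roughly to the robot's left. Lies on the board beside the ham. On the tray it may slide down to the plate by itself or stay where it is put.
- cheese_cut (a point): Middle of the cheese's pale cut face (60 mm along +y and 25 mm above the cheese's origin). Axes as the cheese's.
- board: Wooden board fixed to the counter, 300 (x) x 200 (y) x 20 mm, origin under its middle. The cheese and the ham lie on it side by side, either way round, about 110 mm apart between their middle lines.
- ham: Block of dark red-brown ham beside the cheese on the board, 52 (x) x 120 (y) x 46 mm, origin at the centre of its underside. Leave alone.
- knife: Kitchen knife with a dark wooden handle lying on the counter at the board's end towards the robot, 255 mm along its y, 14 mm high. Leave alone.
- mustard: Mustard jar with brass lid, 60 mm diameter, 85 mm high, before the slicer's front. Origin under its middle. Leave alone.
- mill: Dark wooden pepper mill, 52 mm diameter, 170 mm high, beside the slicer below the tray's outer end. Origin under its middle. Leave alone.
- wine: Half bottle of wine, green glass, 60 mm diameter, 235 mm high, between the board and the slicer, on the robot's side. Origin under its middle. Leave alone.
- dish: White side plate, 140 mm diameter, 18 mm high, to the left of the slicer's front end. Leave alone.
- bowl: Small blue bowl, 100 mm diameter, 45 mm high, to the left of the slicer. Leave alone.
- glass: Stemmed wine glass, 66 mm diameter, 166 mm high, on the left. Leave alone.
Things that resemble listed ones, but are neither listed nor needed, are in the scene too. What is shaped like the cheese but blue or turquoise is not meant.

How it is judged:
On the way, in this order (a step that is already met when the one before it is completed fails the run):
1. the lock knob is pulled up clear of the carriage (value of joint lock_knob above 0.0125 m), for 0.05 s.
2. the carriage is drawn back to its loading stop (value of joint carriage below 0.005 m), for 0.2 s.
3. the lock knob is pushed home with the carriage at its stop (value of joint carriage below 0.005 m and value of joint lock_knob below 0.003 m), for 0.2 s.
4. the cheese lies flat on the tray of the locked carriage, cut face towards the stop plate, let go (all of step 3 and z of cheese in the frame of stop_plate between -0.004 and 0.008 m and x of cheese in the frame of stop_plate between -0.044 and 0.044 m and angle between the y axis of cheese and the y axis of stop_plate, either way round below 0.14 rad and angle between the z axis of cheese and the z axis of stop_plate, either way round below 0.1 rad and y of cheese_cut in the frame of stop_plate between -0.05 and 0.003 m and contact force between cheese and the fingers below 0.2 N), for 0.2 s.
At the end, for the whole second after the job is handed in: Carriage at its loading stop (within 5 mm), lock knob home (3 mm); the cheese lies still, flat on the tray along the slope (within 8 degrees), its pale cut face against the stop plate (within 5 mm) and the pusher against its other end (within 6 mm) (all of step 3 and z of cheese in the frame of stop_plate between -0.004 and 0.008 m and x of cheese in the frame of stop_plate between -0.044 and 0.044 m and angle between the y axis of cheese and the y axis of stop_plate, either way round below 0.14 rad and angle between the z axis of cheese and the z axis of stop_plate, either way round below 0.1 rad and y of cheese_cut in the frame of stop_plate between -0.005 and 0.003 m and y of pusher_face in the frame of cheese between -0.066 and -0.055 m and linear speed of cheese below 0.01 m/s); the robot touches nothing.
It fails at once if the robot or the cheese touches the blade (contact force between any of the arm, the fingers, cheese and blade above 0.5 N).
It fails at once if anything else on the counter is moved more than 30 mm or tipped over (distance of any of ham, knife, mustard, mill, wine, dish, bowl, glass from where it was at the start of the episode above 0.03 m or angle between any of ham, knife, mustard, mill, wine, dish, bowl, glass's own z axis and vertical above 0.4 rad).
It also fails if it takes over 72 s, if anything falls off the work surface, if the arm or the gripper's body presses on something with over 40 N, if the wrist force passes 120 N, or if a joint passes its speed limit or range.

## Robot

A 7-joint arm with a two-finger parallel gripper is mounted at the origin on the work surface. World frame = base frame: x ahead of the robot, y to its left, z up, the work surface at z = 0. Lengths are in m, angles in rad, forces in N, time in s.
With the tool pointing down it reaches from about 0.425 to 0.825 m from the base axis. Payload 3.6 kg.
Tool frame: the origin (TCP) lies midway between the tips of the shut fingers; the grasp point (between the pads) lies 19 mm behind it; z points along the fingers, y is the line along which they close (so a half turn about z gives the same grasp; the last joint's range is limited). The gripper opens to 93 mm and grips with 3 to 60 N. Pads are 15 mm wide; open, the fingers measure 128 mm over their backs; the gripper's body (75 mm by 188 mm) begins 65 mm behind the grasp point.
Start: joints at [-1.288, 0.615, -0.013, 1.423, 0.008, 1.103, -0.04], TCP at [0.198, 0.619, 0.219] pointing down, gripper open.
Joint ranges: [-3.12, 3.12], [-0.3, 2.06], [-1.34, 1.32], [0.26, 2.42], [-1.36, 4.5], [0.01, 1.98], [-2.84, 2.84]. Speed limits (rad/s): [2.79, 2.79, 3.14, 3.14, 3.14, 3.14, 3.14].

## Interface

Orientations are given as a rotation vector (axis times angle).
In Python, from bench import readout, cams, manip gives the robot as it stands.
- The arm moves only by the shell command python3 -m crank 'ROWS' [FORCE]. ROWS is text: rows parted by semicolons, each of 7 numbers parted by spaces: the shift along the world's x, y, z in cm, then the turn, a rotation vector about the world's x, y, z in rad, then the opening, from 0 (shut) to 1 (fully open). In form: x y z wx wy wz jaw; .... A call has 1 to 5 rows; each row is the pose to reach, as a shift and turn from the pose commanded when the call began; what a row does not reach only later rows make up. A row lasts 1/12 s, in which the tool goes at most 41.7 mm and 7.16 degrees, less where a joint would pass 70% of its speed; a pose out of reach is approached as far as the arm can. A call with a gripper value outside its range is refused whole. The fingers move at their own pace and stop on an object; FORCE is the grip in N (left out, the last holds). Time passes only in rows, so rows that repeat a pose let the fingers close. It gives the time, the measured TCP pose, the force, the opening and the grip force at its end, in the units of the state.
- readout.observe(): the state, without advancing time (a new reading comes with each control period).
- cams.grab_frame(name): name is "side" or "top" or "wrist"; returns the picture (384x512x3 uint8, red, green, blue); there is no depth.
- cams.get_calibration(name): a dict with "fx", "fy", "cx", "cy" (pixels), "R" (3x3) and "t" (3): a world point X has camera coordinates R X + t. Camera axes: x right, y down, z forward; pixel columns grow to the right and rows downward; lengths in m; the calibration is good to about 2 mm. A picture is of the moment at which its call begins: read the wrist's pose just before it. get_calibration takes no time and is no camera call; for the wrist camera it gives the pose at the moment of the call.
- manip.sign_off(): hands the job in; it is judged then, once.
The state is a dict: "time": time; "joint_positions": joint angles; "joint_vel": joint speeds; "effort": joint torques, N m; "ee_pos": TCP position; "tool_rot": TCP orientation; "contact_force": force on the tool from outside, world axes, zero at the start; "ft_torque": the same for the moment, N m; "width": finger opening in m; "grasp_force": force on a finger pad.
Only numpy, scipy, OpenCV 4.12 (cv2) and the standard library are available. Lean on these libraries where they do the work, as an engineer would, in place of code of your own. Each camera call takes 0.05 s, during which the arm holds its last target. There are 200 camera calls.

## Working session

There is one attempt and no reset: what is moved stays moved. The work goes in short steps, Python scripts to look and compute and a shell command to move; the robot and the scene stay as the last step left them, time stands still between calls to the robot, and variables do not carry over. Pictures are saved under pics/ and viewed, at most 10 in all, crops included, and the job is handed in when it is done.

```bash
mkdir -p pics; ls; python3 - <<'E'
from bench import readout, cams
import cv2,numpy as np
for n in ("side","top"):
    im=cams.grab_frame(n); cv2.imwrite(f"pics/{n}0.png",im[:,:,::-1])
    c=cams.get_calibration(n); print(n,{k:np.round(v,3).tolist() for k,v in c.items()})
s=readout.observe(); print(s)
a=cv2.imread("pics/top0.png"); cv2.imwrite("pics/top0b.png",cv2.resize(a,(800,600),interpolation=cv2.INTER_CUBIC))
a=cv2.imread("pics/side0.png"); cv2.imwrite("pics/side0b.png",cv2.resize(a,(800,600),interpolation=cv2.INTER_CUBIC))
E
```

```text
pics
side {'fx': 497.551, 'fy': 497.551, 'cx': 261.478, 'cy': 187.502, 'R': [[0.999, -0.054, -0.005], [-0.042, -0.716, -0.697], [0.034, 0.696, -0.717]], 't': [-0.459, 0.186, 1.666]}
top {'fx': 374.193, 'fy': 374.193, 'cx': 258.411, 'cy': 198.1, 'R': [[-0.005, -1.0, -0.007], [-0.996, 0.006, -0.086], [0.086, 0.007, -0.996]], 't': [0.079, 0.475, 1.195]}
{'time': 0.1, 'joint_positions': array([-1.28850995,  0.61579826, -0.01264284,  1.42473739,  0.00810767,
        1.10336472, -0.04039791]), 'joint_vel': array([-0.00157634, -0.00086914,  0.00098046, -0.00362291, -0.00039562,
       -0.0008721 , -0.00035286]), 'effort': array([ 1.19315289e-03, -4.60042977e+01,  2.10057520e-01, -1.66243601e+01,
       -6.11526472e-02,  1.69332989e-02,  1.08217014e-04]), 'ee_pos': array([0.19730007, 0.61859491, 0.21761307]), 'tool_rot': array([-0.48292132, -3.10391889,  0.00350813]), 'contact_force': array([ 0.09418785,  0.20920919, -0.15403538]), 'ft_torque': array([ 0.01323647, -0.01194218, -0.05176269]), 'grasp_force': 0.0, 'width': 0.09325242440648165}
```

View pics/top0b.png

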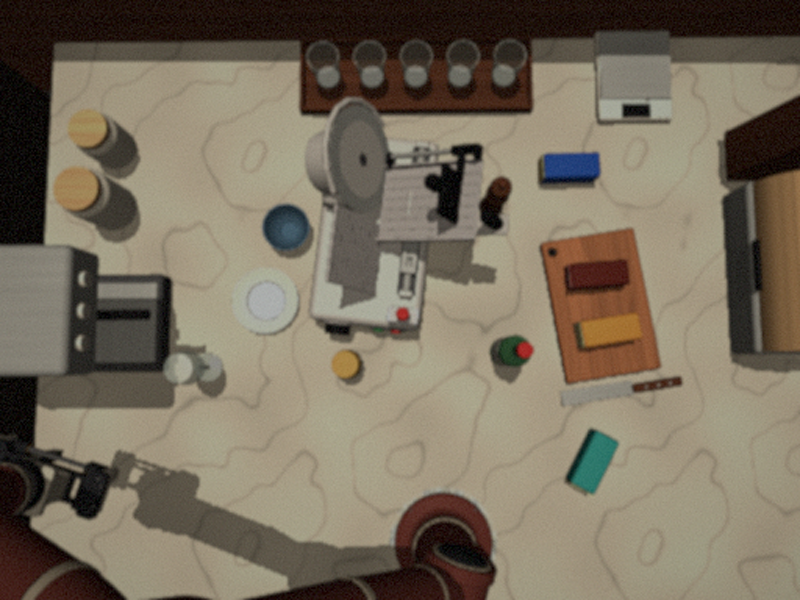

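View pics/side0b.png

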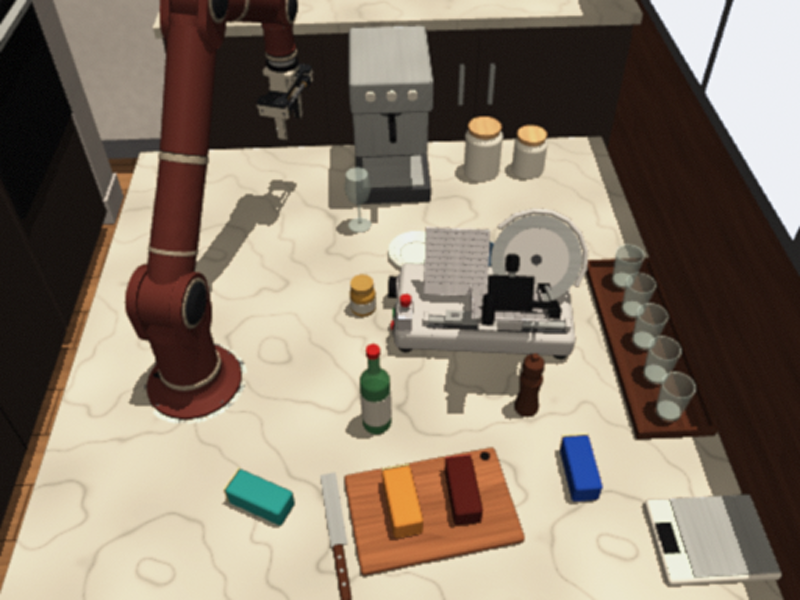

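Candidates for the cheese in the top picture: yellow block (609,331), turquoise (593,461), blue (570,167), dark ham (597,275). The yellow one on the board beside the ham fits. The next crops confirm it and show the slicer's details.

```bash
python3 - <<'E'
import cv2,numpy as np
a=cv2.imread("pics/top0.png"); b=cv2.imread("pics/side0.png")
c1=cv2.resize(a[55:225,190:340],None,fx=3.2,fy=3.2,interpolation=cv2.INTER_CUBIC) #480x544
c2=cv2.resize(a[140:260,340:430],None,fx=3.2,fy=3.2,interpolation=cv2.INTER_CUBIC) 
o=np.zeros((544,800,3),np.uint8); o[:,:480]=c1; o[:384,490:778]=c2; cv2.imwrite("pics/c_top.png",o)
cv2.imwrite("pics/c_side.png",cv2.resize(b[130:280,235:405],None,fx=4,fy=4,interpolation=cv2.INTER_CUBIC))
E
```

```text
(no output)
```

View pics/c_top.png

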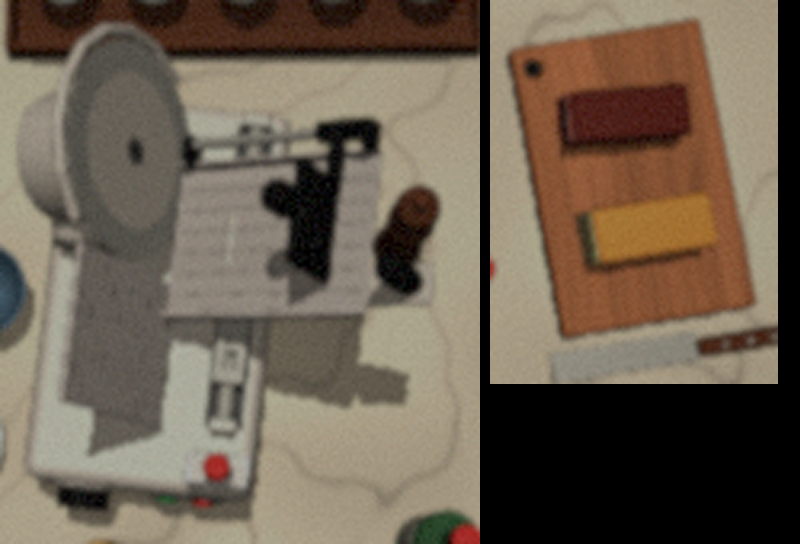

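View pics/c_side.png

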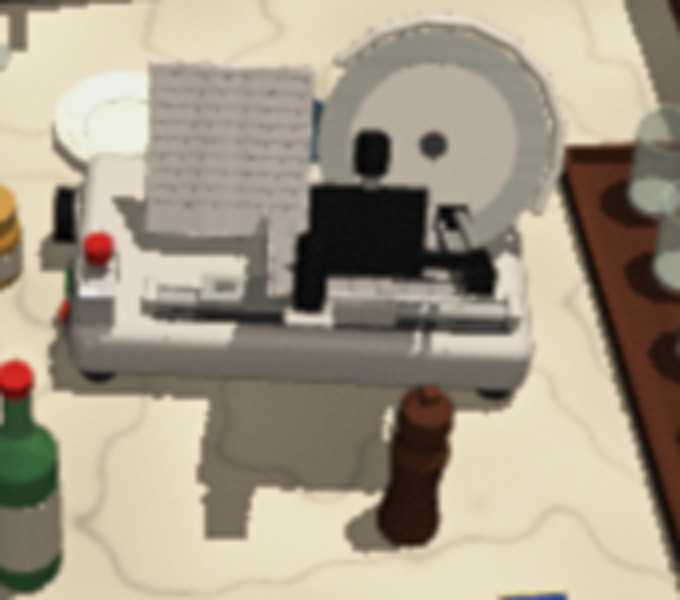

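Crop pixels: the yellow block is at (652,230) with its pale end on the left, so it is the cheese. In the top crop, red knob (217,466), carriage handle (402,275), pusher knob (278,197) and blade hub (136,151). In the side crop, the same four are at (98,247), (310,270), (372,150) and (433,145).

```bash
cat > h.py <<'E'
import numpy as np, cv2
from scipy.spatial.transform import Rotation as Ro
from bench import readout, cams
def ray(n,p,c=None):
    c=c or cams.get_calibration(n); R,t=np.array(c["R"]),np.array(c["t"])
    d=R.T@np.array([(p[0]-c["cx"])/c["fx"],(p[1]-c["cy"])/c["fy"],1]); return -R.T@t,d/np.linalg.norm(d)
def onz(n,p,z,c=None):
    o,d=ray(n,p,c); return o+d*(z-o[2])/d[2]
def tri(pt,ps):
    A=0;b=0;rs=[ray("top",pt),ray("side",ps)]
    for o,d in rs:
        P=np.eye(3)-np.outer(d,d);A=A+P;b=b+P@o
    x=np.linalg.solve(A,b); return x,[float(np.linalg.norm((np.eye(3)-np.outer(d,d))@(x-o))) for o,d in rs]
def blobs(im,lo,hi,amin=15):
    h=cv2.cvtColor(im,cv2.COLOR_RGB2HSV);m=cv2.inRange(h,lo,hi)
    n,l,s,c=cv2.connectedComponentsWithStats(m)
    return [(c[i].round(1).tolist(),int(s[i,4]),(l==i).astype(np.uint8)) for i in range(1,n) if s[i,4]>=amin]
E
python3 - <<'E'
from h import *
np.set_printoptions(precision=4,suppress=True)
T=cv2.imread("pics/top0.png")[:,:,::-1].copy();S=cv2.imread("pics/side0.png")[:,:,::-1].copy()
for n,im in(("top",T),("side",S)):
    print(n,"red",[(b[0],b[1]) for b in blobs(im,(0,190,120),(6,255,255),8)],"yel",[(b[0],b[1]) for b in blobs(im,(15,150,100),(25,255,255),60)])
tc=lambda x,y:(190+(x+.5)/3.2-.5,55+(y+.5)/3.2-.5); sc=lambda x,y:(235+(x+.5)/4-.5,130+(y+.5)/4-.5)
for k,a,b in(("knob",(217,466),(98,247)),("handle",(402,275),(310,255)),("pknob",(278,197),(372,145)),("hub",(136,151),(433,145))):
    print(k,*tri(tc(*a),sc(*b)))
for c in((35,478),(255,490)): print("front corners z.075",onz("top",tc(*c),.075))
print("side corner",onz("side",sc(78,322),.075),onz("side",sc(528,348),.075))
for k,p,z in(("mustard",(345/1.5625,364/1.5625),.085),("wine",(523/1.5625,350/1.5625),.235),):print(k,onz("top",p,z))
for b in blobs(T,(15,150,100),(25,255,255),60):
    c,_=cv2.findContours(b[2],0,2);r=cv2.minAreaRect(c[0]);q=cv2.boxPoints(r);print(b[0],[onz("top",p,.07)[:2].round(4).tolist() for p in q],onz("top",r[0],.07))
s=readout.observe();print(Ro.from_rotvec(s["tool_rot"]).as_matrix())
E
```

```text
top red [([257.0, 199.6], 12), ([335.4, 223.7], 51)] yel [([390.8, 210.7], 613), ([221.8, 232.7], 114)]
side red [([259.2, 191.0], 23), ([238.1, 224.0], 43)] yel [([231.7, 185.0], 199), ([257.2, 317.1], 640)]
knob [0.4575 0.0785 0.1405] [0.0010176759514340002, 0.0010176759514339685]
handle [ 0.6021 -0.0728  0.2808] [0.0009657930322423344, 0.0009657930322421304]
pknob [0.6621 0.0271 0.2926] [0.00045680997504583766, 0.00045680997504556346]
hub [0.743  0.1505 0.172 ] [0.0007011797385130716, 0.0007011797385131131]
front corners z.075 [0.4531 0.2557 0.075 ]
front corners z.075 [0.4403 0.0425 0.075 ]
side corner [0.438  0.0552 0.075 ] [0.8077 0.0049 0.075 ]
mustard [0.3635 0.1916 0.085 ]
wine [ 0.3866 -0.1271  0.235 ]
[390.8, 210.7] [[0.4479, -0.2728], [0.4638, -0.3892], [0.4112, -0.3946], [0.3953, -0.2786]] [ 0.4295 -0.3338  0.07  ]
[221.8, 232.7] [[0.3745, 0.223], [0.3959, 0.1797], [0.3539, 0.1585], [0.3326, 0.2018]] [0.3642 0.1907 0.07  ]
[[-0.9527  0.3038 -0.0007]
 [ 0.3038  0.9527 -0.0022]
 [-0.     -0.0023 -1.    ]]
```

```bash
python3 -m crank '0 0 3 0 0 0.04 1; 1 -2 6 0 0 0.08 1; 3 -5 8 0 0 0.12 1; 5 -8.5 10 0 0 0.16 1; 6.5 -12 11 0 0 0.19 1' 20
python3 -m crank '1.6 -3.6 0 0 0 0 1; 3.2 -7.2 0 0 0 0 1; 4.8 -10.8 0 0 0 0 1; 6.4 -14.4 0 0 0 0 1; 8 -18 0 0 0 0 1'
python3 -m crank '2 -3.6 0 0 0 0 1; 4 -7.2 0 0 0 0 1; 6 -10.8 0 0 0 0 1; 8 -14.4 0 0 0 0 1; 10 -18 0 0 0 0 1'
python3 -m crank '0.5 -3 -2 0 0 0 1; 1 -6 -3 0 0 0 1; 1 -6 -3 0 0 0 1'
python3 - <<'E'
from h import *
c=cams.get_calibration("wrist");im=cams.grab_frame("wrist");s=readout.observe();print(s["time"],s["ee_pos"],Ro.from_rotvec(s["tool_rot"]).as_matrix().round(3).tolist(),s["joint_positions"].round(2))
cv2.imwrite("pics/w1.png",im[:,:,::-1])
for b in blobs(im,(0,170,90),(8,255,255),20)+blobs(im,(174,170,90),(180,255,255),20): print(b[0],b[1],onz("wrist",b[0],.15,c))
E
```

```text
time: 0.52
ee_pos: [0.2633, 0.4998, 0.3298]
tool_rot: [0.183, 3.135, 0.004]
contact_force: [0.6, -0.0, 0.6]
width: 0.093
grasp_force: 0.0
time: 0.93
ee_pos: [0.3423, 0.3179, 0.3282]
tool_rot: [-0.186, -3.136, 0.001]
contact_force: [1.5, -0.1, 0.1]
width: 0.0927
grasp_force: 0.0
time: 1.35
ee_pos: [0.4424, 0.1381, 0.3283]
tool_rot: [-0.186, -3.136, 0.0]
contact_force: [0.9, 0.0, 0.4]
width: 0.093
grasp_force: 0.0
time: 1.6
ee_pos: [0.4514, 0.0722, 0.2962]
tool_rot: [-0.205, -3.131, 0.009]
contact_force: [-0.1, 0.8, -0.2]
width: 0.093
grasp_force: 0.0
1.65 [0.45150399 0.07614041 0.29713209] [[-0.992, 0.126, -0.003], [0.126, 0.992, -0.002], [0.003, -0.003, -1.0]] [-0.36  0.24  0.18  1.82 -0.05  1.09  1.29]
[274.0, 140.7] 63 [0.41739632 0.09159148 0.15      ]
[266.3, 185.2] 504 [0.45803866 0.07945054 0.15      ]
```

View pics/w1.png

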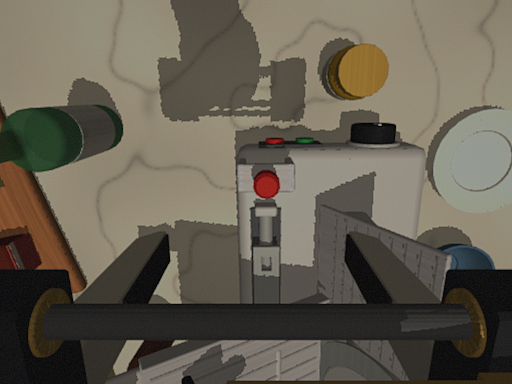

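The wrist picture shows the red knob at (266,185) and the base's side edge near x=238 standing almost upright. The slicer's yaw is therefore close to the tool's, about -7°. Next I grip and pull the knob.

```bash
python3 - <<'E'
from h import *
c=cams.get_calibration("wrist")
a=onz("wrist",(238,180),.075,c);b=onz("wrist",(240,290),.075,c);d=b-a;print("yaw deg",np.degrees(np.arctan2(d[1],d[0])))
E
python3 -m crank '0.3 0.2 -3.5 0 0 0 1; 0.65 0.35 -7 0 0 0 1; 0.65 0.35 -10.5 0 0 0 1; 0.65 0.35 -13.5 0 0 0 1; 0.65 0.35 -15.5 0 0 0 1'
python3 -m crank '0 0 -1 0 0 0 1; 0 0 -1.8 0 0 0 1; 0 0 -1.8 0 0 0 0.4; 0 0 -1.8 0 0 0 0.1; 0 0 -1.8 0 0 0 0' 25
python3 -m crank '0 0 0 0 0 0 0; 0 0 0 0 0 0 0; 0 0 0 0 0 0 0; 0 0 0 0 0 0 0' 25
```

```text
yaw deg -7.183895665544445
time: 2.07
ee_pos: [0.457, 0.0851, 0.1409]
tool_rot: [-0.182, -3.133, 0.0]
contact_force: [-0.6, 0.1, 0.0]
width: 0.093
grasp_force: 0.0
time: 2.48
ee_pos: [0.4594, 0.0842, 0.1263]
tool_rot: [0.185, 3.134, 0.001]
contact_force: [-0.0, 0.3, 0.5]
width: 0.0777
grasp_force: 0.0
time: 2.82
ee_pos: [0.4589, 0.0836, 0.1258]
tool_rot: [0.186, 3.135, 0.0]
contact_force: [0.6, 0.8, -0.3]
width: 0.0508
grasp_force: 0.0
```

```bash
python3 -m crank '0 -0.4 0 0 0 0 0; 0 -0.4 0 0 0 0 0; 0 -0.4 0 0 0 0 0; 0 -0.4 0 0 0 0 0; 0 -0.4 0 0 0 0 0' 25
python3 -m crank '0 0 0 0 0 0 0; 0 0 0 0 0 0 0; 0 0 0.5 0 0 0 0; 0 0 1 0 0 0 0; 0 0 1.6 0 0 0 0'
python3 -m crank '0 0 0 0 0 0 0; 0 0 0.1 0 0 0 0; 0 0 0.1 0 0 0 0'
```

```text
time: 3.23
ee_pos: [0.4586, 0.0793, 0.1254]
tool_rot: [-0.187, -3.136, 0.001]
contact_force: [0.8, -1.4, 0.2]
width: 0.0252
grasp_force: 25.0
time: 3.65
ee_pos: [0.4585, 0.0792, 0.1414]
tool_rot: [-0.187, -3.136, 0.001]
contact_force: [4.9, -0.5, -29.2]
width: 0.0252
grasp_force: 25.0
time: 3.9
ee_pos: [0.4584, 0.0793, 0.1419]
tool_rot: [-0.186, -3.136, 0.001]
contact_force: [2.4, -1.2, -9.4]
width: 0.0251
grasp_force: 25.0
```

```bash
python3 -m crank '0 0 0 0 0 0 1; 0 0 0 0 0 0 1; 0 0 0 0 0 0 1; 0 0 2.5 0 0 0 1; 0 0 6 0 0 0 1'
python3 -m crank '0 0 4 0 0 -0.12 1; 0 0 8 0 0 -0.24 1; 1 -1 11 0 0 -0.36 1; 3 -3 14 0 0 -0.48 1; 5 -5 15 0 0 -0.6 1'
python3 -m crank '2 -2 0 0 0 -0.12 1; 4 -4 0 0 0 -0.24 1; 6 -6 0 0 0 -0.36 1; 8 -8 0 0 0 -0.48 1; 9.4 -9.7 0 0 0 -0.6 1'
python3 -m crank '0 0 0 0 0 -0.12 1; 0 0 0 0 0 -0.24 1; 0 0 0 0 0 -0.37 1; 0 0 0 0 0 -0.37 1'
python3 - <<'E'
from h import *
c=cams.get_calibration("wrist");im=cams.grab_frame("wrist");s=readout.observe();print(s["time"],s["ee_pos"],Ro.from_rotvec(s["tool_rot"]).as_matrix().round(3).tolist(),s["joint_positions"].round(2))
cv2.imwrite("pics/w2.png",im[:,:,::-1])
R,t=np.array(c["R"]),np.array(c["t"])
x=np.array([.9925,-.1219,0]);y=np.array([.1219,.9925,0]);o=np.array([.6631,.1045,0])
for k,p in(("handle top",(-.039,-.168,.2894)),("pknob top",(.006,-.0782,.3068)),("lock top",(-.2,-.05,.166))):
    X=o+x*p[0]+y*p[1]+np.array([0,0,p[2]]);q=R@X+t;print(k,X,q[0]/q[2]*c["fx"]+c["cx"],q[1]/q[2]*c["fy"]+c["cy"])
E
```

```text
time: 4.32
ee_pos: [0.4565, 0.0798, 0.2014]
tool_rot: [-0.185, -3.129, 0.002]
contact_force: [0.6, 0.5, 0.2]
width: 0.0544
grasp_force: 0.0
time: 4.73
ee_pos: [0.5106, 0.0303, 0.3585]
tool_rot: [1.105, 2.932, 0.01]
contact_force: [-0.2, -0.8, 0.2]
width: 0.087
grasp_force: 0.0
time: 5.15
ee_pos: [0.6038, -0.0682, 0.3527]
tool_rot: [1.931, 2.478, 0.001]
contact_force: [0.1, 0.3, -0.2]
width: 0.0931
grasp_force: 0.0
time: 5.48
ee_pos: [0.6027, -0.0668, 0.3526]
tool_rot: [-2.35, -2.084, -0.001]
contact_force: [0.3, -0.2, 0.0]
width: 0.093
grasp_force: 0.0
5.5333 [ 0.60264516 -0.06670866  0.35261723] [[0.115, 0.993, -0.0], [0.993, -0.115, 0.001], [0.001, -0.0, -1.0]] [-0.26  0.5   0.59  1.34 -0.28  1.38  0.21]
handle top [ 0.6039133 -0.0574859  0.2894   ] 254.88120478731366 196.52121862010628
pknob top [0.65952242 0.0261551  0.3068    ] 332.48839636276944 56.40831261847413
lock top [0.458505 0.079255 0.166   ] 86.02656993621616 40.427465026894936
```

View pics/w2.png

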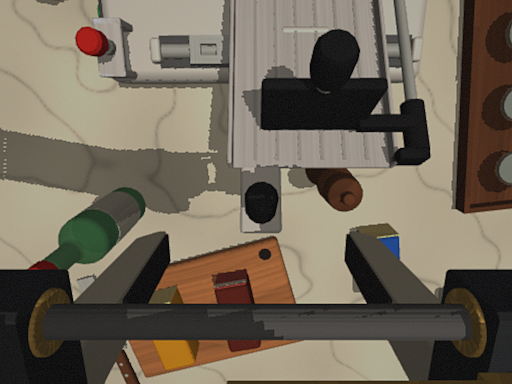

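The wrist picture shows the black handle post at (262,198), close to its predicted position of (255,197), and the lock knob up at (90,41). Next I grip the handle.

```bash
python3 -m crank '0.3 -0.35 -3.5 0 0 0 1; 0.3 -0.35 -7 0 0 0 0.8; 0.3 -0.35 -9.5 0 0 0 0.4; 0.3 -0.35 -10.3 0 0 0 0; 0.3 -0.35 -10.3 0 0 0 0' 25
python3 -m crank '0 0 0 0 0 0 0; 0 0 0 0 0 0 0; 0 0 0 0 0 0 0; 0 0 0 0 0 0 0; 0 0 0 0 0 0 0'
python3 -m crank '0 0 0 0 0 0 0; 0 0 0 0 0 0 0; 0 0 0 0 0 0 0'
```

```text
time: 5.95
ee_pos: [0.6044, -0.0699, 0.2475]
tool_rot: [-2.343, -2.087, 0.004]
contact_force: [0.1, -0.1, -0.3]
width: 0.0711
grasp_force: 0.0
time: 6.37
ee_pos: [0.6061, -0.071, 0.2505]
tool_rot: [2.347, 2.086, 0.002]
contact_force: [0.1, -0.3, -0.2]
width: 0.0375
grasp_force: 0.0
time: 6.62
ee_pos: [0.6055, -0.0709, 0.2497]
tool_rot: [-2.348, -2.087, 0.0]
contact_force: [-0.6, -0.0, 2.0]
width: 0.025
grasp_force: 25.0
```

```bash
python3 -m crank '-1.5 0.18 0 0 0 0 0; -3.5 0.43 0 0 0 0 0; -5.5 0.67 0 0 0 0 0; -7.5 0.92 0 0 0 0 0; -9 1.1 0 0 0 0 0'
python3 -m crank '-0.5 0.06 0 0 0 0 0; -1 0.12 0 0 0 0 0; -1.35 0.17 0 0 0 0 0; -1.35 0.17 0 0 0 0 0; -1.35 0.17 0 0 0 0 0'
```

```text
time: 7.03
ee_pos: [0.5159, -0.0604, 0.2497]
tool_rot: [2.347, 2.084, 0.003]
contact_force: [4.3, -1.6, -2.3]
width: 0.0249
grasp_force: 25.0
time: 7.45
ee_pos: [0.5024, -0.0587, 0.2497]
tool_rot: [2.348, 2.086, -0.001]
contact_force: [0.1, -2.4, 2.0]
width: 0.0252
grasp_force: 25.0
```

```bash
python3 -m crank '-0.3 0.04 0 0 0 0 0; -0.6 0.07 0 0 0 0 0; -0.6 0.07 0 0 0 0 0; -0.6 0.07 0 0 0 0 0'
```

```text
time: 7.78
ee_pos: [0.5014, -0.0586, 0.2497]
tool_rot: [2.341, 2.079, 0.009]
contact_force: [12.5, -3.5, -7.0]
width: 0.0249
grasp_force: 25.0
```

```bash
python3 -m crank '0.3 0 0 0 0 0 0.5; 0.3 0 0 0 0 0 0.5; 0.3 0 0 0 0 0 0.5; 0.3 0 2.5 0 0 0 0.5; 0.3 0 6.5 0 0 0 0.5'
python3 -m crank '-0.5 2 3 0 0 0 0; -2 6 4 0 0 0 0; -3.5 10 2 0 0 0 0; -4.9 13.8 -1 0 0 0 0; -4.9 13.8 -4.5 0 0 0 0'
python3 -m crank '0 0 -3 0 0 0 0; 0 0 -6 0 0 0 0; 0 0 -7.5 0 0 0 0; 0 0 -7.5 0 0 0 0; 0 0 -7.5 0 0 0 0'
```

```text
time: 8.2
ee_pos: [0.4956, -0.056, 0.3113]
tool_rot: [-2.341, -2.081, 0.013]
contact_force: [0.5, 1.0, 0.1]
width: 0.0459
grasp_force: 0.0
time: 8.62
ee_pos: [0.4504, 0.0857, 0.2752]
tool_rot: [-2.338, -2.096, -0.013]
contact_force: [0.3, 0.4, -0.6]
width: 0.0178
grasp_force: 0.0
time: 9.03
ee_pos: [0.4497, 0.0794, 0.1982]
tool_rot: [-2.348, -2.085, 0.003]
contact_force: [-0.6, 0.1, 0.7]
width: 0.0002
grasp_force: 0.0
```

```bash
python3 -m crank '0.5 0 -1.5 0 0 0 0; 0.5 0 -3 0 0 0 0; 0.5 0 -4 0 0 0 0; 0.5 0 -4.7 0 0 0 0; 0.5 0 -5 0 0 0 0'
python3 -m crank '0 0 -0.1 0 0 0 0; 0 0 -0.2 0 0 0 0; 0 0 -0.2 0 0 0 0'
```

```text
time: 9.45
ee_pos: [0.4573, 0.0797, 0.15]
tool_rot: [2.348, 2.086, 0.006]
contact_force: [-4.6, 0.7, 32.9]
width: 0.0005
grasp_force: 15.9
time: 9.7
ee_pos: [0.4572, 0.0796, 0.1501]
tool_rot: [2.349, 2.086, 0.008]
contact_force: [-4.2, 0.6, 19.9]
width: 0.0003
grasp_force: 10.0
```

```bash
python3 -m crank '0 0 3 0 0 0 0; 0 0 7 0 0 0 0; 0 0 11 0 0 0 0; 0 0 15 0 0 0 0; 0 -2 18.5 0 0 0 0.5'
python3 -m crank '-0.3 -4 2 0 0 0.05 1; -0.6 -8 2 0 0 0.1 1; -0.9 -12 2 0 0 0.15 1; -1.2 -16 2 0 0 0.2 1; -1.5 -20 2 0 0 0.25 1'
python3 -m crank '-0.3 -4 0 0 0 0 1; -0.6 -8 0 0 0 0 1; -0.9 -12 -1 0 0 0 1; -1.2 -16 -3 0 0 0 1; -1.2 -19.5 -6 0 0 0 1'
python3 -m crank '0 0 0 0 0 0 1; 0 0 0 0 0 0 1'
python3 - <<'E'
from h import *
c=cams.get_calibration("wrist");im=cams.grab_frame("wrist");s=readout.observe();print(s["time"],s["ee_pos"],Ro.from_rotvec(s["tool_rot"]).as_matrix().round(3).tolist(),s["joint_positions"].round(2))
cv2.imwrite("pics/w3.png",im[:,:,::-1])
h=cv2.cvtColor(im,cv2.COLOR_RGB2HSV)
for b in blobs(im,(14,130,60),(28,255,255),300):
    q,_=cv2.findContours(b[2],0,2);r=cv2.minAreaRect(max(q,key=cv2.contourArea));B=cv2.boxPoints(r)
    print(b[:2],B.round().tolist(),[onz("wrist",p,.07,c)[:2].round(4).tolist() for p in B],onz("wrist",r[0],.07,c))
E
```

```text
time: 10.12
ee_pos: [0.4557, 0.0629, 0.3348]
tool_rot: [-2.341, -2.094, -0.006]
contact_force: [-0.0, 1.1, -0.0]
width: 0.0039
grasp_force: 0.0
time: 10.53
ee_pos: [0.4398, -0.1426, 0.3528]
tool_rot: [2.066, 2.365, 0.003]
contact_force: [-0.3, 0.5, 1.3]
width: 0.0359
grasp_force: 0.0
time: 10.95
ee_pos: [0.4281, -0.334, 0.2986]
tool_rot: [2.068, 2.356, 0.0]
contact_force: [0.3, 0.3, 0.3]
width: 0.0688
grasp_force: 0.0
time: 11.12
ee_pos: [0.427, -0.331, 0.2955]
tool_rot: [-2.073, -2.356, 0.001]
contact_force: [-0.2, 0.5, 0.4]
width: 0.0829
grasp_force: 0.0
11.1667 [ 0.42838603 -0.32975629  0.29654276] [[-0.131, 0.991, -0.0], [0.991, 0.131, 0.001], [0.001, -0.0, -1.0]] [ 0.17  0.43  0.69  1.63 -0.29  1.18  1.05]
([259.0, 165.0], 4455) [[234.0, 115.0], [281.0, 114.0], [284.0, 214.0], [237.0, 215.0]] [[0.3953, -0.279], [0.4477, -0.2708], [0.4684, -0.3871], [0.4115, -0.3962]] [ 0.43035158 -0.33087549  0.07      ]
([58.5, 327.4], 345) [[52.0, 356.0], [55.0, 291.0], [70.0, 292.0], [67.0, 356.0]] [[0.1807, -0.6328], [0.1886, -0.5303], [0.2082, -0.5289], [0.2016, -0.6314]] [ 0.19490032 -0.57930506  0.07      ]
([455.3, 329.1], 357) [[447.0, 294.0], [460.0, 294.0], [461.0, 356.0], [448.0, 356.0]] [[0.6952, -0.4697], [0.7125, -0.4671], [0.7422, -0.5615], [0.7239, -0.5643]] [ 0.71803738 -0.51426708  0.07      ]
```

View pics/w3.png

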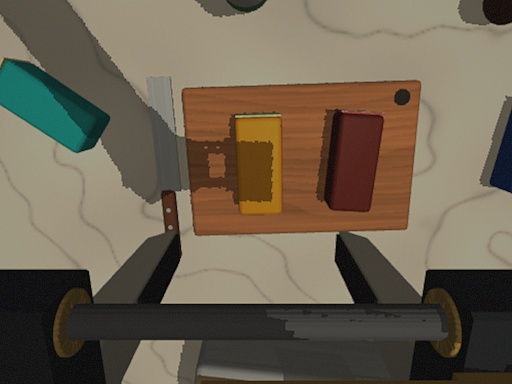

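The wrist picture shows the cheese at (259,165), 47 x 100 px, with its pale edge at the top (world +Y), and the ham at (355,160). Next I descend and grip.

```bash
python3 -m crank '0.2 -0.6 -4 0 0 0.02 1; 0.35 -1.3 -8 0 0 0.02 1; 0.35 -1.3 -12 0 0 0.02 1; 0.35 -1.3 -16 0 0 0.02 1; 0.35 -1.3 -19 0 0 0.02 1'
python3 -m crank '0 0 -2.5 0 0 0 1; 0 0 -5 0 0 0 1; 0 0 -6.6 0 0 0 1; 0 0 -7.2 0 0 0 1; 0 0 -7.2 0 0 0 0' 25
python3 -m crank '0 0 0 0 0 0 0; 0 0 0 0 0 0 0; 0 0 0 0 0 0 0; 0 0 0 0 0 0 0; 0 0 0 0 0 0 0'
python3 -m crank '0 0 0 0 0 0 0; 0 0 0 0 0 0 0; 0 0 0 0 0 0 0'
```

```text
time: 11.58
ee_pos: [0.4337, -0.34, 0.1052]
tool_rot: [-2.041, -2.388, -0.003]
contact_force: [-0.4, 0.2, -0.5]
width: 0.0927
grasp_force: 0.0
time: 12.0
ee_pos: [0.4335, -0.3411, 0.0343]
tool_rot: [-2.042, -2.386, -0.002]
contact_force: [0.8, -0.6, 0.6]
width: 0.0898
grasp_force: 0.0
time: 12.42
ee_pos: [0.4325, -0.3431, 0.035]
tool_rot: [2.045, 2.383, 0.0]
contact_force: [0.5, -0.3, 0.2]
width: 0.0574
grasp_force: 0.0
time: 12.67
ee_pos: [0.4317, -0.3432, 0.0349]
tool_rot: [2.047, 2.383, -0.0]
contact_force: [-1.4, 1.6, 5.7]
width: 0.054
grasp_force: 25.0
```

```bash
python3 -m crank '0 0 1.5 0 0 0 0; 0 0 4 0 0 0 0; 0 0 8 0 0 0 0; 0 0 12 0 0 0 0; 0 0 16 0 0 0 0' 30
python3 -m crank '0 0 4 0 0 -0.05 0; 0 0 8 0 0 -0.1 0; 0 0 12 0 0 -0.15 0; 0 0 16 0 0 -0.2 0; 0 1 20 0 0 -0.28 0'
python3 -m crank '1 3.8 1.5 0 0 0 0; 2 7.6 3 0 0 0 0; 3 11.4 3 0 0 0 0; 4 15.2 3 0 0 0 0; 5 19 3 0 0 0 0'
python3 -m crank '1.2 3.8 0 0 0 0 0; 2.4 7.6 0 0 0 0 0; 3.6 11.4 0 0 0 0 0; 4.8 15.2 0 0 0 0 0; 6 19 0 0 0 0 0'
python3 -m crank '0.5 2 0 -0.1 0.012 0 0; 1 4 0 -0.2 0.024 0 0; 1.5 5.6 0 -0.3 0.036 0 0; 2 6.7 0 -0.41 0.05 0 0; 2 6.7 0 -0.52 0.064 0 0'
python3 -m crank '0 0 0 0 0 0 0; 0 0 0 0 0 0 0'
cat > d.py <<'E'
import sys; from h import *
a=[float(v) for v in sys.argv[1:4]] # plate-frame TCP target
yaw=np.radians(-7.0);Z=Ro.from_euler("z",yaw);o=np.array([.6631,.1045,0])
P=Z*Ro.from_euler("x",-30,degrees=True);po=o+Z.apply([-.095,.02,.115])
s=readout.observe();R=Ro.from_rotvec(s["tool_rot"])
T=Ro.from_matrix(np.c_[P.apply([0,1,0]),P.apply([1,0,0]),P.apply([0,0,-1])])
if len(sys.argv)>4: T=T*Ro.from_euler("z",180,degrees=True)
print("t",s["time"],"plate xyz",(P.inv().apply(s["ee_pos"]-po)*1000).round(1),"shift cm",((po+P.apply(a)-s["ee_pos"])*100).round(2),"turn",(T*R.inv()).as_rotvec().round(3),"w",round(s["width"],4),"F plate",P.inv().apply(s["contact_force"]).round(1),s["joint_positions"].round(2))
E
python3 d.py -.005 -.09 .11
```

```text
time: 13.08
ee_pos: [0.4314, -0.3417, 0.1944]
tool_rot: [-2.044, -2.381, 0.0]
contact_force: [0.6, -0.4, -4.1]
width: 0.0534
grasp_force: 30.0
time: 13.5
ee_pos: [0.4308, -0.3336, 0.395]
tool_rot: [-2.364, -2.067, 0.003]
contact_force: [1.3, -0.0, -3.8]
width: 0.0536
grasp_force: 30.0
time: 13.92
ee_pos: [0.4817, -0.1404, 0.4232]
tool_rot: [-2.357, -2.073, 0.001]
contact_force: [-0.0, 0.3, -4.4]
width: 0.0539
grasp_force: 30.0
time: 14.33
ee_pos: [0.5415, 0.0496, 0.4228]
tool_rot: [-2.357, -2.074, 0.003]
contact_force: [1.1, -0.2, -3.7]
width: 0.0537
grasp_force: 30.0
time: 14.75
ee_pos: [0.5626, 0.1197, 0.4216]
tool_rot: [2.05, 1.818, -0.551]
contact_force: [0.3, -0.1, -6.1]
width: 0.0536
grasp_force: 30.0
time: 14.92
ee_pos: [0.5616, 0.1168, 0.421]
tool_rot: [2.056, 1.817, -0.553]
contact_force: [1.1, -0.5, -3.3]
width: 0.0536
grasp_force: 30.0
t 14.9167 plate xyz [  -7.2 -170.5  254.9] shift cm [  0.18  -0.3  -16.58] turn [-0.001 -0.003  0.002] w 0.0536 F plate [ 1.2  1.3 -3. ] [-0.86  0.6   0.79  1.17  0.09  1.67 -0.26]
```

```bash
python3 -m crank '0.05 -0.1 -4 0 0 0 0; 0.1 -0.2 -8 0 0 0 0; 0.2 -0.3 -12 0 0 0 0; 0.2 -0.3 -15 0 0 0 0; 0.2 -0.3 -16.6 0 0 0 0'
python3 -m crank '0 0 0 0 0 0 0'
python3 d.py -.005 -.09 .035
python3 - <<'E'
from h import *
a=cams.grab_frame("side")[:,:,::-1];b=cams.grab_frame("top")[:,:,::-1]
o=np.hstack([cv2.resize(a[110:270,230:370],(490,560),interpolation=cv2.INTER_CUBIC),cv2.resize(b[70:230,205:295],(310,560),interpolation=cv2.INTER_CUBIC)]);cv2.imwrite("pics/p1.png",o)
E
```

```text
time: 15.33
ee_pos: [0.5617, 0.1084, 0.2554]
tool_rot: [2.067, 1.808, -0.554]
contact_force: [-0.9, -0.2, -4.4]
width: 0.0538
grasp_force: 30.0
time: 15.42
ee_pos: [0.5614, 0.1086, 0.2554]
tool_rot: [2.066, 1.809, -0.557]
contact_force: [-0.4, 0.3, -4.6]
width: 0.0535
grasp_force: 30.0
t 15.4167 plate xyz [ -6.5 -94.7 107.4] shift cm [-0.25 -3.21 -6.51] turn [-0.001 -0.004  0.011] w 0.0535 F plate [-0.5  2.5 -3.9] [-0.87  0.71  0.75  1.47  0.03  1.3  -0.35]
```

View pics/p1.png

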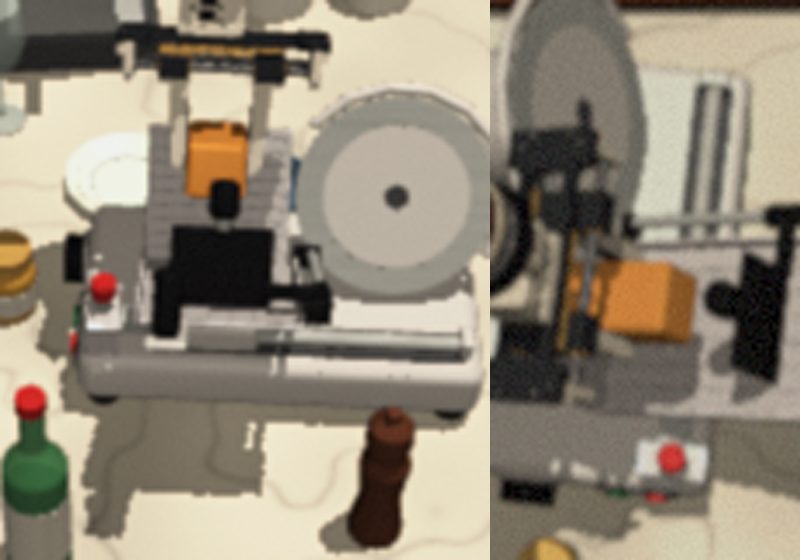

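The picture shows the carriage at its stop, the knob home and the cheese square above the tray between plate and pusher. Next I lower it.

```bash
python3 -m crank '-0.08 -1 -2 0 0 0 0; -0.16 -2 -4 0 0 0.01 0; -0.2 -2.7 -5.4 0 0 0.01 0; -0.25 -3.2 -6.5 0 0 0.01 0; -0.25 -3.2 -6.5 0 0 0.01 0'
python3 d.py -.005 -.09 .018
python3 -m crank '0 -0.3 -0.5 0 0 0 0; 0 -0.6 -1.0 0 0 0 0; 0 -0.7 -1.2 0 0 0 0; 0 -0.7 -1.2 0 0 0 0'
python3 d.py -.005 -.09 .015
```

```text
time: 15.93
ee_pos: [0.5614, 0.0766, 0.1943]
tool_rot: [2.053, 1.815, -0.547]
contact_force: [-0.2, -0.8, -3.1]
width: 0.054
grasp_force: 30.0
t 15.9333 plate xyz [ -2.6 -91.7  38.6] shift cm [-0.35 -0.85 -1.87] turn [ 0.     0.003 -0.001] w 0.054 F plate [-0.2  0.9 -3.1] [-0.83  0.75  0.74  1.6   0.02  1.12 -0.33]
time: 16.27
ee_pos: [0.5617, 0.0719, 0.1816]
tool_rot: [2.049, 1.819, -0.546]
contact_force: [0.6, -0.7, -4.3]
width: 0.0539
grasp_force: 30.0
t 16.2667 plate xyz [ -1.6 -89.4  25.3] shift cm [-0.4  -0.53 -0.86] turn [ 0.     0.003 -0.004] w 0.0539 F plate [ 0.7  1.6 -4. ] [-0.82  0.76  0.73  1.62  0.02  1.09 -0.33]
```

```bash
python3 -m crank '0 -0.15 -0.3 0 0 0 0; 0 -0.3 -0.6 0 0 0 0; 0 -0.3 -0.6 0 0 0 0'
python3 d.py -.005 -.09 .015
python3 -m crank '0 -0.1 -0.2 0 0 0 0; 0 -0.1 -0.2 0 0 0 0'
python3 d.py -.005 -.09 .015
```

```text
time: 16.52
ee_pos: [0.5613, 0.0689, 0.1748]
tool_rot: [2.048, 1.82, -0.548]
contact_force: [-0.0, 0.5, -4.3]
width: 0.0542
grasp_force: 30.0
t 16.5167 plate xyz [ -1.7 -88.5  18. ] shift cm [-0.36 -0.23 -0.18] turn [ 0.001  0.002 -0.005] w 0.0542 F plate [-0.1  2.6 -3.5] [-0.82  0.76  0.73  1.63  0.02  1.07 -0.33]
time: 16.68
ee_pos: [0.5615, 0.0688, 0.1744]
tool_rot: [2.048, 1.82, -0.546]
contact_force: [-1.9, 3.4, 3.9]
width: 0.054
grasp_force: 30.0
t 16.6833 plate xyz [ -1.4 -88.5  17.5] shift cm [-0.38 -0.21 -0.14] turn [ 0.     0.002 -0.005] w 0.054 F plate [-2.3  0.8  4.9] [-0.82  0.76  0.73  1.63  0.02  1.07 -0.33]
```

```bash
python3 -m crank '0 0 0 0 0 0 0.8; 0 0 0 0 0 0 0.8; 0 0 0 0 0 0 0.8; 0 0 0 0 0 0 0.8'
python3 -m crank '0.06 0.5 0.87 0 0 0 0.8; 0.24 2 3.5 0 0 0 0.8; 0.42 3.5 6.1 0 0 0 0.8; 0.6 5 8.7 0 0 0 0.8; 0.84 7 12.1 0 0 0 1'
python3 -m crank '0.12 1 1.7 0 0 0 1;0.12 1 1.7 0 0 0 1'
python3 d.py 0 -.181 .20
python3 - <<'E'
from h import *
cams_=[cams.grab_frame(n) for n in("side","top")];c=cams.get_calibration("wrist");w=cams.grab_frame("wrist")
a,b=[i[:,:,::-1] for i in cams_]
o=np.hstack([cv2.resize(a[140:260,240:340],(400,480),interpolation=cv2.INTER_CUBIC),cv2.resize(w[:384,:,::-1][60:300,150:350],(400,480))]);cv2.imwrite("pics/p2.png",o)
E
```

```text
time: 17.02
ee_pos: [0.562, 0.0676, 0.1736]
tool_rot: [2.048, 1.819, -0.546]
contact_force: [0.4, 0.1, -0.8]
width: 0.0731
grasp_force: 0.0
time: 17.43
ee_pos: [0.5691, 0.1379, 0.2953]
tool_rot: [2.049, 1.818, -0.55]
contact_force: [-0.2, 0.2, -0.1]
width: 0.0776
grasp_force: 0.0
time: 17.6
ee_pos: [0.5738, 0.1514, 0.3157]
tool_rot: [2.044, 1.822, -0.532]
contact_force: [1.5, 0.3, -0.4]
width: 0.0899
grasp_force: 0.0
t 17.6 plate xyz [  0.6 -86.8 181.7] shift cm [-0.94 -7.18  6.3 ] turn [-0.003  0.012 -0.01 ] w 0.0899 F plate [ 1.5  0.6 -0.1] [-0.9   0.69  0.76  1.31  0.04  1.47 -0.35]
```

View pics/p2.png

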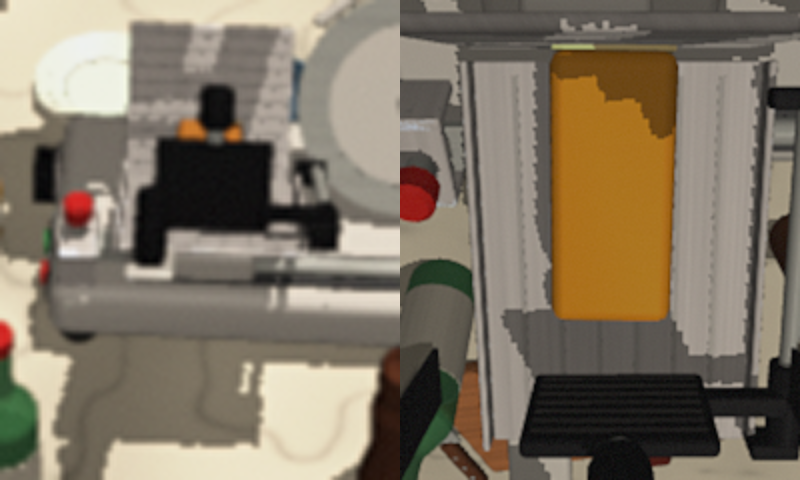

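The cheese lies flat, its pale face at the plate, with the pusher behind it at crop (620,415). Next I grip the pusher knob.

```bash
python3 -m crank '-0.3 -2.4 2.1 0 0 0 1; -0.6 -4.8 4.2 0 0 0 1; -0.94 -7.2 6.3 0 0 -0.01 1; -0.94 -7.2 6.3 0 0 -0.01 1'
python3 -m crank '-0.18 -1.5 -2.6 0 0 0 1; -0.36 -3 -5.2 0 0 0 1; -0.36 -3 -5.2 0 0 0 1'
python3 d.py 0 -.181 .083
```

```text
time: 18.08
ee_pos: [0.5612, 0.0674, 0.3789]
tool_rot: [2.068, 1.793, -0.549]
contact_force: [0.5, -1.6, 0.5]
width: 0.0928
grasp_force: 0.0
time: 18.33
ee_pos: [0.5533, 0.0425, 0.3171]
tool_rot: [2.065, 1.808, -0.568]
contact_force: [-1.0, -1.4, 0.5]
width: 0.0929
grasp_force: 0.0
t 18.3333 plate xyz [  -6.5 -183.3  127.6] shift cm [ 0.39 -2.1  -3.97] turn [ 0.004 -0.01   0.013] w 0.0929 F plate [-0.8 -1.6 -0.3] [-0.81  0.61  0.79  1.48  0.1   1.35 -0.25]
```

```bash
python3 -m crank '0.15 -0.7 -1.3 0 0 0.01 1; 0.3 -1.4 -2.7 0 0 0.01 1; 0.39 -2.1 -4 0 0 0.01 0.5; 0.39 -2.1 -4 0 0 0.01 0' 25
python3 d.py 0 -.181 .083
python3 -m crank '0 0 0 0 0 0 0; 0 0 0 0 0 0 0; 0 0 0 0 0 0 0; 0 0 0 0 0 0 0; 0 0 0 0 0 0 0'
python3 -m crank '0 0 0 0 0 0 0; 0 0 0 0 0 0 0; 0 0 0 0 0 0 0; 0 0 0 0 0 0 0'
python3 d.py 0 -.131 .083
```

```text
time: 18.67
ee_pos: [0.5605, 0.0242, 0.2802]
tool_rot: [2.05, 1.819, -0.555]
contact_force: [-0.3, 0.2, -0.4]
width: 0.084
grasp_force: 0.0
t 18.6667 plate xyz [   3.  -179.8   87. ] shift cm [-0.33 -0.27 -0.28] turn [ 0.002 -0.003 -0.002] w 0.084 F plate [-0.3  0.3 -0.2] [-0.78  0.63  0.78  1.54  0.09  1.24 -0.24]
time: 19.08
ee_pos: [0.5624, 0.0256, 0.2828]
tool_rot: [2.048, 1.82, -0.545]
contact_force: [-0.6, -0.1, -0.4]
width: 0.051
grasp_force: 0.0
time: 19.42
ee_pos: [0.5596, 0.0254, 0.2822]
tool_rot: [2.052, 1.821, -0.554]
contact_force: [-5.8, 2.3, 3.9]
width: 0.0271
grasp_force: 24.7
t 19.4167 plate xyz [   1.9 -179.8   89.2] shift cm [ 0.29  3.91 -2.98] turn [ 0.    -0.003 -0.002] w 0.0271 F plate [-6.  -0.5  4.2] [-0.78  0.63  0.78  1.54  0.09  1.24 -0.24]
```

```bash
python3 -m crank '0.05 0.86 -0.5 0 0 0 0; 0.16 2.15 -1.25 0 0 0 0; 0.3 3.0 -1.75 0 0 0 0; 0.4 3.9 -2.25 0 0 0 0; 0.45 4.3 -2.5 0 0 0 0'
python3 d.py 0 -.126 .083
python3 -m crank '0.02 0.17 -0.1 0 0 0 0; 0.04 0.34 -0.2 0 0 0 0; 0.04 0.34 -0.2 0 0 0 0'
python3 d.py 0 -.126 .083
```

```text
time: 19.83
ee_pos: [0.5643, 0.0641, 0.2597]
tool_rot: [2.046, 1.813, -0.563]
contact_force: [-7.8, -6.7, 15.8]
width: 0.0268
grasp_force: 25.2
t 19.8333 plate xyz [   1.8 -134.8   89.2] shift cm [-0.13  0.47 -0.98] turn [ 0.011 -0.003 -0.001] w 0.0268 F plate [ -6.9 -14.5   9.9] [-0.82  0.68  0.76  1.52  0.07  1.25 -0.3 ]
time: 20.08
ee_pos: [0.5643, 0.0641, 0.2597]
tool_rot: [2.048, 1.807, -0.565]
contact_force: [-7.7, -5.2, 14.7]
width: 0.027
grasp_force: 25.0
t 20.0833 plate xyz [   1.8 -134.8   89.3] shift cm [-0.13  0.47 -0.98] turn [ 0.014 -0.003  0.003] w 0.027 F plate [ -7.  -12.6   9.7] [-0.83  0.68  0.76  1.52  0.07  1.25 -0.3 ]
```

```bash
python3 - <<'E'
from h import *
a=cams.grab_frame("side")[:,:,::-1];w=cams.grab_frame("wrist")[:,:,::-1];b=cams.grab_frame("top")[:,:,::-1];cv2.imwrite("pics/raw_w4.png",w)
o=np.zeros((600,800,3),np.uint8);o[:300,:400]=cv2.resize(a[140:260,240:400],(400,300),interpolation=cv2.INTER_CUBIC);o[:,400:]=cv2.resize(w[20:320,130:330],(400,600));o[300:,:400]=cv2.resize(b[80:200,205:365],(400,300),interpolation=cv2.INTER_CUBIC)
cv2.imwrite("pics/p3.png",o)
E
```

```text
(no output)
```

View pics/p3.png

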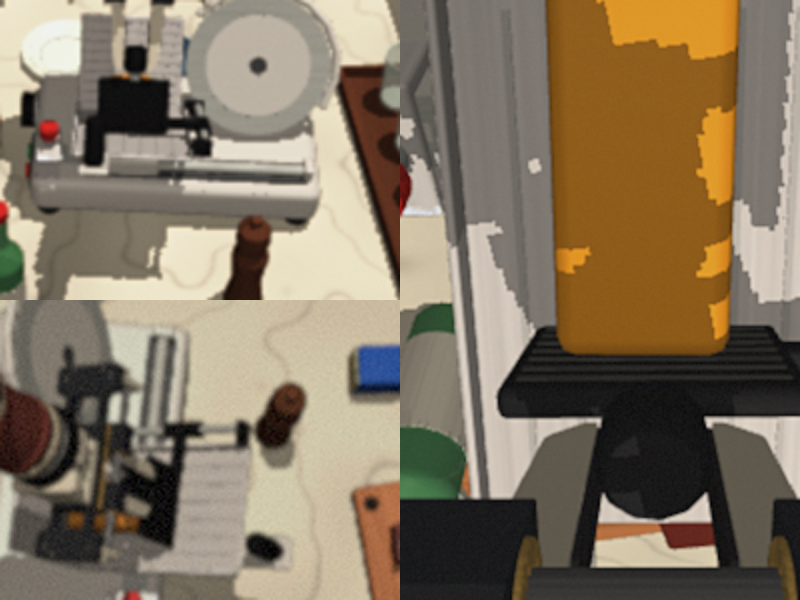

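The picture shows the pusher's ribbed face at the cheese's back end, around crop (640,355). I measure the gaps next.

```bash
python3 - <<'E'
from h import *
c=cams.get_calibration("wrist")
Z=Ro.from_euler("z",-7,degrees=True);P=Z*Ro.from_euler("x",-30,degrees=True);po=np.array([.6631,.1045,0])+Z.apply([-.095,.02,.115])
def onp(p,z):
    o,d=ray("wrist",p,c);o=P.inv().apply(o-po);d=P.inv().apply(d);return ((o+d*(z-o[2])/d[2])*1000).round(1)
print("pusher top",onp((255,212.5),.075),onp((193,182),.0),"corners",onp((182,212),.075),onp((325,212),.075))
print("cheese back",onp((250,197),.05),onp((210,180),.05),onp((294,180),.05))
w=cv2.imread("pics/raw_w4.png");h=cv2.cvtColor(w,cv2.COLOR_BGR2HSV)
for v in range(0,30,2): print(v,h[v,250],w[v,250],onp((250,v),.05)[1],end="; ")
E
```

```text
pusher top [   2.  -120.5   75. ] [ -46.3 -122.6    0. ] corners [ -38.7 -120.    75. ] [  41.  -120.4   75. ]
cheese back [  -1.3 -119.3   50. ] [ -25.9 -108.2   50. ] [  26.  -108.4   50. ]
0 [ 18 210 220] [ 39 149 220] -9.2; 2 [ 18 211 220] [ 38 148 220] -10.1; 4 [ 18 209 220] [ 40 148 220] -11.1; 6 [ 18 209 221] [ 40 149 221] -12.0; 8 [ 18 211 221] [ 38 149 221] -13.0; 10 [ 19 210 220] [ 39 151 220] -14.0; 12 [ 18 212 221] [ 37 150 221] -14.9; 14 [ 18 208 221] [ 41 150 221] -15.9; 16 [ 19 209 221] [ 40 152 221] -16.9; 18 [ 18 211 221] [ 38 150 221] -17.8; 20 [ 19 213 220] [ 36 150 220] -18.8; 22 [ 18 208 221] [ 41 150 221] -19.8; 24 [ 18 211 221] [ 38 149 221] -20.8; 26 [ 19 211 221] [ 38 151 221] -21.8; 28 [ 18 209 222] [ 40 151 222] -22.8;
```

```bash
python3 -m crank '0 0 0 0 0 0 0.7; 0 0 0 0 0 0 0.7; 0 0 0 0 0 0 0.7; 0 0 0 0 0 0 0.7; 0 0 0 0 0 0 0.7'
python3 -m crank '0.06 0.5 0.87 0 0 0 0.7; 0.24 2 3.5 0 0 0 0.7; 0.42 3.5 6.1 0 0 0 0.7; 0.6 5 8.7 0 0 0 0.7; 0.72 6 10.4 0 0 0 0.7'
python3 -m crank '0 0 0 0 0 0 0.7; 0 0 0 0 0 0 0.7'
python3 - <<'E'
from h import *
c=cams.get_calibration("wrist");w=cams.grab_frame("wrist");cv2.imwrite("pics/raw_w5.png",w[:,:,::-1])
Z=Ro.from_euler("z",-7,degrees=True);P=Z*Ro.from_euler("x",-30,degrees=True);po=np.array([.6631,.1045,0])+Z.apply([-.095,.02,.115])
def onp(p,z):
    o,d=ray("wrist",p,c);o=P.inv().apply(o-po);d=P.inv().apply(d);return ((o+d*(z-o[2])/d[2])*1000).round(1)
b=max(blobs(w,(14,130,60),(28,255,255),300),key=lambda b:b[1])
q,_=cv2.findContours(b[2],0,2);B=cv2.boxPoints(cv2.minAreaRect(max(q,key=cv2.contourArea)))
print([onp(p,.05).tolist() for p in B])
u=int(b[0][0]);v0=int(B[:,1].max());h=cv2.cvtColor(w,cv2.COLOR_RGB2HSV)
print([(v,int(h[v,u,2]),onp((u,v),.05)[1],onp((u,v),.075)[1]) for v in range(v0-6,v0+40,3)])
R,t=np.array(c["R"]),np.array(c["t"]);k=R@np.array([.4585,.0793,.15])+t;print("knob pred",k[:2]/k[2]*c["fx"]+[c["cx"],c["cy"]],[(x[0],x[1]) for x in blobs(w,(0,170,60),(8,255,255),100)])
print(readout.observe()["contact_force"].round(1))
E
```

```text
time: 20.65
ee_pos: [0.5674, 0.0724, 0.2548]
tool_rot: [2.047, 1.821, -0.545]
contact_force: [-0.3, -0.3, -0.0]
width: 0.0562
grasp_force: 0.0
time: 21.07
ee_pos: [0.5752, 0.1336, 0.3614]
tool_rot: [2.046, 1.822, -0.541]
contact_force: [0.3, 0.7, -0.3]
width: 0.0649
grasp_force: 0.0
time: 21.23
ee_pos: [0.5747, 0.1321, 0.3592]
tool_rot: [2.047, 1.821, -0.544]
contact_force: [-0.8, 0.2, -0.7]
width: 0.0652
grasp_force: 0.0
[[-25.5, -2.7, 50.0], [26.4, -2.5, 50.0], [28.8, -118.5, 50.0], [-28.7, -118.5, 50.0]]
[(165, 106, np.float64(-112.6), np.float64(-107.6)), (168, 99, np.float64(-115.6), np.float64(-110.4)), (171, 78, np.float64(-118.5), np.float64(-113.1)), (174, 25, np.float64(-121.5), np.float64(-115.9)), (177, 24, np.float64(-124.5), np.float64(-118.7)), (180, 16, np.float64(-127.6), np.float64(-121.4)), (183, 21, np.float64(-130.6), np.float64(-124.2)), (186, 20, np.float64(-133.6), np.float64(-127.1)), (189, 31, np.float64(-136.7), np.float64(-129.9)), (192, 28, np.float64(-139.8), np.float64(-132.7)), (195, 33, np.float64(-142.9), np.float64(-135.6)), (198, 30, np.float64(-146.0), np.float64(-138.5)), (201, 31, np.float64(-149.1), np.float64(-141.4)), (204, 29, np.float64(-152.3), np.float64(-144.3)), (207, 30, np.float64(-155.4), np.float64(-147.2)), (210, 31, np.float64(-158.6), np.float64(-150.1))]
knob pred [154.73587312 124.07288395] [([156.7, 118.6], 477), ([265.9, 253.5], 552)]
[-0.1  0.2 -0.2]
```

```bash
python3 -c "from bench import manip; print(manip.sign_off())"
```

```text
the job is handed in; nothing more can be done
None
```

I handed the job in at about 21 s; the verdict wasn't shown: the carriage is locked at its loading stop with the knob home, and the cheese sits flat between plate and pusher (last picture: front about 3 mm from the plate, pusher about 1 mm behind the cheese).

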